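# Close the dispensing tub with the inner lid and take off its outer cap

### The job

First fold the steel screen behind the tub up until it stands upright, and leave it standing so. Then carry the double lid (metal inner lid with the knobbed outer cap nested on it) by the inner lid's rim to the tub, lower it without dropping until the inner lid sits fully home, let go, and lift off the outer cap alone by its knob, leaving the inner lid seated; the two lids must not come apart before that. Finish while still holding the cap in the gripper, clear of everything and at least 60 mm above the inner lid, and do not disturb the bottle, the jar or the mortar.

Things in the scene. Friction and masses are not known exactly. Their poses are not given: they have to be found in the camera images.
- tub: Sizes in mm. White open round tub, outside diameter 54, bore 44, on an aluminium base plate 200 x 164 x 12 that reaches from 55 in front of the tub's axis to 145 behind it. Fixed to the table; place and yaw vary. Origin: on the tub's axis at table height; +x points from the tub to the screen's hinge behind it, y is parallel to the hinge, z up.
- tub_rim (a point): Sizes in mm. Centre of the tub's mouth, at rim height (87 above the table). Same axes as tub.
- screen (a joint): Sizes in mm. Angle of the steel screen (stiff plate 130 long from hinge to free edge, 130 wide, 5 thick): 0 = level, reaching over the tub towards its -x side; 1.57 = upright; up to 2.3 = leaning back. Starts 0.75 to 1.0, overhanging the tub. The hinge is stiff by friction (0.2 N m, some 2 N at the free edge) and stays where it is left.
- screen_hinge (a point): Sizes in mm. Middle of the screen's hinge axis, 100 behind the tub's axis (+x of tub) and 100 above the table, fixed; same axes as tub. The axis runs along y between two posts at y = -73 and +73.
- screen_edge (a point): Sizes in mm. Middle of the screen's free edge, 130 from the hinge; moves with the screen; x points from the free edge to the hinge, z is the plate's normal.
- board: Sizes in mm. Wooden board 150 x 150 x 15 fixed on the table, on which the double lid stands. Origin: centre of its underside, at table height.
- lid: Sizes in mm. Round aluminium inner lid, 150 g, loose, standing on the board. From its origin (centre of underside, z up): a plug 18 high, diameter 40 (foot tapered to 32), that enters the tub; a rim of diameter 62 from 18 to 30 up, which rests on the tub's rim and is where to grip both lids; a boss of diameter 41, 7 high, hidden in the cap. Fully home, the origin is 18 below tub_rim.
- cap: Sizes in mm. Round white plastic outer cap, 60 g, loose: diameter 54, 12.5 high, open below (bore 46, 8.5 deep), with an upright knob of diameter 16 in the middle of its top, from 12.5 to 36 above the origin. It sits over the inner lid's boss and rests on its rim by weight alone. Origin: centre of its lower edge, 30 above the inner lid's origin when nested.
- bottle: Sizes in mm. White plastic bottle, diameter 66, 150 tall, loose. Origin: centre of its underside. To be left alone.
- jar: Sizes in mm. Amber jar, diameter 60, 75 tall, loose. Origin: centre of its underside. To be left alone.
- mortar: Sizes in mm. White ceramic mortar bowl, diameter 72, 45 tall, loose. Origin: centre of its underside. To be left alone.
Not all that is in view belongs to the job. Leave any black or yellow look-alike of the board alone.

How it is judged:
By the outcome, as a careful person would: the job done as asked, in the order asked, and still so for the second after the job is handed in, while the arm keeps its last pose, push and grip.
It also fails if it takes over 69 s, if anything falls off the work surface, if the arm or the gripper's body presses on something with over 40 N, if the wrist force passes 120 N, or if a joint passes its speed limit or range.

### The arm

A 6-joint arm with a two-finger parallel gripper is mounted at the origin on the work surface. World frame = base frame: x ahead of the robot, y to its left, z up, the work surface at z = 0. Lengths are in m, angles in rad, forces in N, time in s.
With the tool pointing down it reaches from about 0.3 to 0.825 m from the base axis. Payload 5.4 kg.
Tool frame: the origin (TCP) lies midway between the tips of the shut fingers; the grasp point (between the pads) lies 19 mm behind it (ctrl.grip_depth is the distance from the TCP to the grasp point, in m); z points along the fingers, y is the line along which they close (so a half turn about z gives the same grasp; the last joint's range is limited). The gripper opens to 92 mm and grips with 3 to 60 N. Pads are 20 mm wide; open, the fingers measure 128 mm over their backs; the gripper's body (75 mm by 189 mm) begins 69 mm behind the grasp point.
Start: joints at [1.01, 0.158, 1.597, -0, 1.386, -0.21], TCP at [0.198, 0.54, 0.191] pointing down, gripper open.
Joint ranges: [-2.91, 2.91], [-0.94, 2.29], [0.18, 2.7], [-1.29, 4.43], [0.17, 2.64], [-3, 3]. Speed limits (rad/s): [2.57, 2.57, 3.14, 3.14, 3.14, 3.14].

### API

Orientations are given as a unit quaternion [w, x, y, z].
In Python, from plant import ctrl gives the robot as it stands. The module is installed in compiled form; this text tells all that it offers.
- The arm moves only by the tool apply_moves, never from a script. Its arguments are lists of equal length, an entry for each row: "offset": the shift along the tool's x, y, z as a fraction of full scale, a list of three; "rotation": the turn, a rotation vector about the tool's x, y, z as a fraction of full scale, a list of three. A call has 1 to 12 rows; each row is the pose to reach, as a shift and turn from the pose commanded when the call began, along the tool's axes at that moment; what a row does not reach only later rows make up. Full scale, the value 1, is 0.15 m for a shift and 0.5 rad for a turn. A row lasts 1/10 s, in which the tool goes at most 50 mm and 8.59 degrees, less where a joint would pass 70% of its speed; a pose out of reach is approached as far as the arm can. A call with a number of a shift or a turn outside -1 to 1 is refused whole. A call with a gripper value outside its range is refused whole. "claw" is the opening, from 0 (shut) to 1 (fully open), set as the call begins (left out, the last holds). The fingers move at their own pace and stop on an object; "grip_force" is the grip in N (left out, the last holds). Time passes only in rows, so rows that repeat a pose let the fingers close. It gives the time, the measured TCP pose, the force, the opening and the grip force at its end, in the units of the state.
- ctrl.get_state(): the state, without advancing time (a new reading comes with each control period).
- ctrl.grab_frame(name): name is "scene" or "top" or "wrist"; returns the picture (400x640x3 uint8, red, green, blue); there is no depth.
- ctrl.camera_info(name): a dict with "mtx" (3x3 intrinsics, pixels), "R" (3x3) and "t" (3): a world point X has camera coordinates R X + t; the wrist camera has in their place "mount" (4x4, takes a point from camera to tool coordinates, whose origin is the TCP and whose axes are the flange's). Camera axes: x right, y down, z forward; pixel columns grow to the right and rows downward; lengths in m; the calibration is good to about 2 mm. The wrist camera is an equidistant fisheye: a pixel r from the principal point sees the ray r / f radians off the axis. A picture is of the moment at which its call begins: read the wrist's pose just before it. camera_info takes no time and is no camera call.
- ctrl.sign_off(): hands the job in; it is judged then, once.
Trained networks look in the newest picture that a camera, given by its name, has taken for a name from the list of things; names that differ only in an ending like _2 or _b are one class to them, and where a whole thing is asked for, a point or a joint stands for the part that bears it (a point fixed in the world has none). Each returns a list of dicts, best first, with "conf" (0 to 1); they miss things now and then, are a little off and sometimes report something else, mostly with a low value. They report only what shows in the picture. A call takes as long as a camera call. They do not tell look-alikes from the thing itself.
- ctrl.masks_of(camera, target): "mask" (400x640 bool, what is visible of it) and "uv" ([column, row] in pixels, amid what is visible of it).
- ctrl.place_of(camera, target): "uv" ([column, row] in pixels: a listed point, or the origin of a listed thing).
The state is a dict: "t": time; "qpos": joint angles; "joint_vel": joint speeds; "joint_torque": joint torques, N m; "position": TCP position; "eef_rot": TCP orientation; "contact_force": force on the tool from outside, world axes, zero at the start; "ft_torque": the same for the moment, N m; "opening": finger opening in m; "gripper_force": force on a finger pad.
Only numpy, scipy, OpenCV 4.12 (cv2) and the standard library are available. Lean on these libraries where they do the work, as an engineer would, in place of code of your own. Each camera call takes 0.05 s, during which the arm holds its last target. There are 200 camera calls.

## Working session

There is one attempt and no reset: what is moved stays moved. The work goes in short steps, Python scripts to look and compute and a tool call to move; the robot and the scene stay as the last step left them, time stands still between calls to the robot, and variables do not carry over. Pictures are saved under pics/ and viewed, at most 10 in all, crops included, and the job is handed in when it is done.

Besides the shell and the picture viewer there is one more tool, called after "Request:" as name(argument=value, ...) on one line, values as JSON. apply_moves: Moves the arm, as the interface text tells. Shift numbers are shares of 0.15 m and turn numbers shares of 0.5 rad, none past 1 either way. Its arguments: {"type":"object","properties":{"offset":{"type":"array"},"rotation":{"type":"array"},"claw":{"type":"number"},"grip_force":{"type":"number"}},"required":["offset","rotation"]}

```bash
mkdir -p pics; cat > h.py <<'E'
import numpy as np, cv2
from plant import ctrl
from scipy.spatial.transform import Rotation as R
def snap(n,f):
    im=ctrl.grab_frame(n); cv2.imwrite('pics/'+f,im[:,:,::-1]); return im
def ray(n,uv):
    c=ctrl.camera_info(n); M=np.array(c['R']);t=np.array(c['t'])
    d=M.T@np.linalg.solve(np.array(c['mtx']),[uv[0],uv[1],1.]); return -M.T@t,d/np.linalg.norm(d)
def atz(n,uv,z):
    o,d=ray(n,uv); return o+d*(z-o[2])/d[2]
def proj(n,X):
    c=ctrl.camera_info(n); p=np.array(c['mtx'])@(np.array(c['R'])@np.array(X)+np.array(c['t'])); return p[:2]/p[2]
def tri(rs):
    A=0;b=0
    for o,d in rs:
        P=np.eye(3)-np.outer(d,d);A=A+P;b=b+P@o
    x=np.linalg.solve(A,b); return x,[round(1000*np.linalg.norm((np.eye(3)-np.outer(d,d))@(x-o)),1) for o,d in rs]
E
python3 - <<'E'
from h import *
np.set_printoptions(precision=4,suppress=True)
a=snap('scene','s0.png');b=snap('top','t0.png')
for n in('scene','top'):
    c=ctrl.camera_info(n);print(n,np.array(c['mtx']).tolist(),-np.array(c['R']).T@np.array(c['t']))
for th in('tub_rim','screen_hinge','screen_edge','board','lid','cap','bottle','jar','mortar','tub'):
    r={}
    for n in('scene','top'):
        l=ctrl.place_of(n,th);r[n]=l
        print(th,n,[(np.round(x['uv'],1).tolist(),round(x['conf'],2)) for x in l[:3]])
    if r['scene'] and r['top']:print('   ',*tri([ray(n,r[n][0]['uv']) for n in r]))
s=ctrl.get_state();print(s['t'],s['position'],s['eef_rot'],s['contact_force'],s['opening'])
E
```

```text
scene [[369.81803094214325, 0.0, 320.59175982396704], [0.0, 369.81803094214325, 200.72743945810905], [0.0, 0.0, 1.0]] [0.9738 0.7636 0.6688]
top [[370.40649988156554, 0.0, 323.9903910203119], [0.0, 370.40649988156554, 199.2012535344548], [0.0, 0.0, 1.0]] [0.3811 0.0827 1.0176]
tub_rim scene [([269.1, 154.6], 0.76)]
tub_rim top [([457.5, 223.6], 0.8)]
    [ 0.4829 -0.2677  0.0623] [np.float64(2.1), np.float64(2.1)]
screen_hinge scene [([245.1, 155.8], 0.57)]
screen_hinge top [([454.9, 184.4], 0.63)]
    [ 0.5779 -0.2535  0.0934] [np.float64(4.6), np.float64(4.6)]
screen_edge scene [([258.0, 115.0], 0.83)]
screen_edge top [([475.3, 206.5], 0.73)]
    [ 0.5092 -0.257   0.2134] [np.float64(3.4), np.float64(3.4)]
board scene [([182.2, 196.9], 0.79), ([343.1, 239.8], 0.77), ([245.0, 155.4], 0.69)]
board top [([254.5, 137.0], 0.91), ([444.0, 124.7], 0.71), ([254.5, 304.1], 0.64)]
    [0.7634 0.1981 0.2508] [np.float64(114.4), np.float64(114.4)]
lid scene [([335.7, 198.6], 0.62), ([345.4, 244.4], 0.56)]
lid top [([278.4, 213.0], 0.54)]
    [0.5087 0.1776 0.1452] [np.float64(13.7), np.float64
[... 179 characters left out ...]
tle top [([350.5, 133.1], 0.93), ([444.8, 226.6], 0.65)]
    [0.754  0.0003 0.0003] [np.float64(3.8), np.float64(3.8)]
jar scene [([380.5, 330.4], 0.69)]
jar top [([288.2, 220.8], 0.62), ([193.4, 187.4], 0.61)]
    [ 0.4834  0.2548 -0.2861] [np.float64(69.3), np.float64(69.3)]
mortar scene [([332.7, 199.7], 0.68), ([343.0, 241.8], 0.21)]
mortar top [([348.3, 251.2], 0.67)]
    [0.4125 0.0118 0.0085] [np.float64(1.4), np.float64(1.4)]
tub scene [([269.9, 166.7], 0.71), ([381.7, 331.3], 0.34)]
tub top [([443.8, 224.0], 0.87)]
    [ 0.4891 -0.247   0.0251] [np.float64(2.1), np.float64(2.1)]
1.1 [0.1976 0.54   0.1906] [ 0.      0.1745  0.9847 -0.    ] [-0.6581  0.1725 -0.2036] 0.0920316432164537
```

View pics/s0.png

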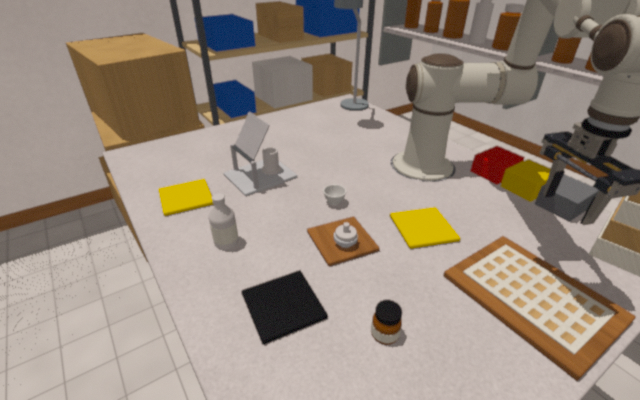

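View pics/t0.png

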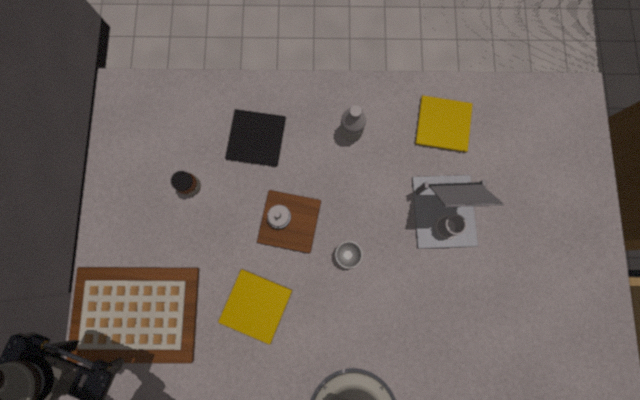

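The only wooden board with something on it is at top (290,221) and scene (343,240). It carries the white knobbed lid at top (279,216), scene (345,236). These could be mistaken for it:
- White mortar at top (348,254), scene (333,196).
- Yellow boards at top (256,306) and (445,124).
- Black board at top (256,137).
- Wooden tray at top (137,313).

The screen and tub are at top (455,205), scene (255,150). I'll check the choice in one close crop.

```bash
python3 - <<'E'
from h import *
a=cv2.imread('pics/s0.png');b=cv2.imread('pics/t0.png')
z=lambda i,x,y,w,h:cv2.resize(i[y:y+h,x:x+w],(400,300),interpolation=cv2.INTER_CUBIC)
cv2.imwrite('pics/c0.png',np.vstack([np.hstack([z(b,400,170,112,84),z(a,215,105,100,75)]),np.hstack([z(b,250,185,80,60),z(a,300,205,88,66)])]))
for R_ in [('tub_rim',.087),('cap',.045),('lid',.015)]:
  for n in('scene','top'):
    l=ctrl.place_of(n,R_[0])
    for q in l[:2]: print(R_[0],n,q['uv'],np.round(atz(n,q['uv'],R_[1]),4))
for n in('scene','top'):
  m=[ (k,ctrl.masks_of(n,k)) for k in('tub','cap','lid','board')]
  for k,l in m:
    for q in l[:2]:
      r=cv2.minAreaRect(cv2.findNonZero(q['mask'].astype(np.uint8)));bx=cv2.boxPoints(r);print(n,k,round(q['conf'],2),q['mask'].sum(),bx.round(1).tolist())
E
```

```text
tub_rim scene [269.1, 154.6] [ 0.5018 -0.2235  0.087 ]
tub_rim top [457.5, 223.6] [ 0.482  -0.2599  0.087 ]
cap scene [343.3, 236.0] [0.5148 0.2009 0.045 ]
cap top [278.5, 216.6] [0.5018 0.1974 0.045 ]
lid scene [335.7, 198.6] [0.4059 0.0206 0.015 ]
lid scene [345.4, 244.4] [0.5084 0.2038 0.015 ]
lid top [278.4, 213.0] [0.5154 0.2015 0.015 ]
scene tub 0.78 2873 [[204.10000610351562, 137.3000030517578], [259.1000061035156, 107.5], [296.0, 175.89999389648438], [241.0, 205.60000610351562]]
scene cap 0.72 281 [[332.6000061035156, 229.1999969482422], [349.79998779296875, 220.60000610351562], [357.6000061035156, 236.1999969482422], [340.3999938964844, 244.8000030517578]]
scene lid 0.63 158 [[331.3999938964844, 245.0], [334.1000061035156, 233.8000030517578], [356.5, 239.10000610351562], [353.79998779296875, 250.3000030517578]]
scene lid 0.19 1170 [[204.8000030517578, 195.0], [230.60000610351562, 190.6999969482422], [239.89999389648438, 246.6999969482422], [214.1999969482422, 251.0]]
scene board 0.94 1918 [[390.29998779296875, 212.60000610351562], [453.20001220703125, 202.10000610351562], [4
[... 544 characters left out ...]
p cap 0.68 316 [[268.0, 206.0], [286.0, 206.0], [286.0, 226.0], [268.0, 226.0]]
top cap 0.36 4784 [[410.8999938964844, 176.6999969482422], [500.8999938964844, 173.3000030517578], [503.6000061035156, 245.3000030517578], [413.6000061035156, 248.60000610351562]]
top lid 0.4 30 [[283.0, 207.0], [288.29998779296875, 206.39999389648438], [290.29998779296875, 224.39999389648438], [285.0, 225.0]]
top board 0.86 2799 [[223.39999389648438, 159.89999389648438], [231.39999389648438, 107.80000305175781], [286.1000061035156, 116.19999694824219], [278.0, 168.3000030517578]]
top board 0.85 2679 [[254.5, 243.3000030517578], [265.5, 188.3000030517578], [321.70001220703125, 199.5], [310.70001220703125, 254.5]]
```

View pics/c0.png

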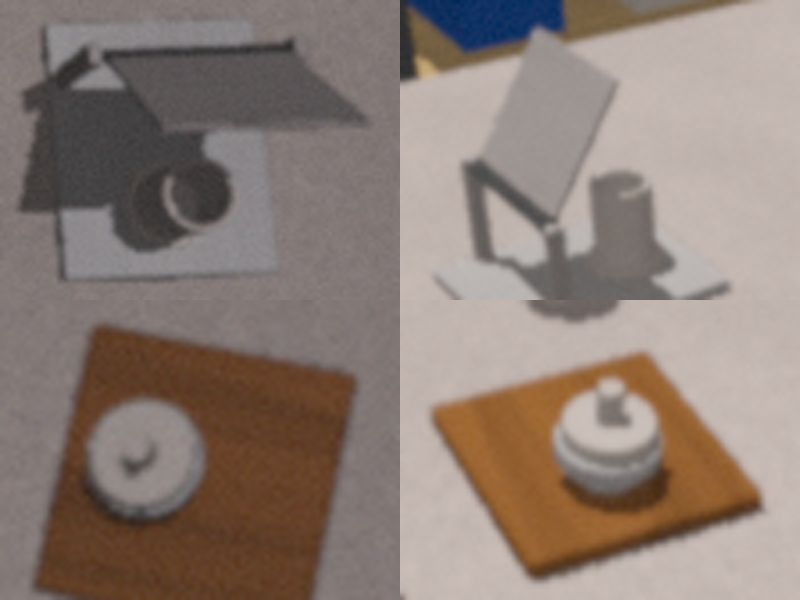

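The crop shows the white knobbed cap nested on the metal lid on the wooden board, so the choice stands. In the top view the tub mouth is at about (455,225) and the plate corners are at (412.6,177), (418.2,248.4), (477,245.6) and (470,175.6). The screen leans over the tub.

```bash
python3 - <<'E'
from h import *
np.set_printoptions(precision=4,suppress=True)
C=[atz('top',p,.012)[:2] for p in[(412.6,177),(418.2,248.4),(477,245.6),(470,175.6)]]
TL,BL,BR,TR=C;print(*C)
y=lambda a,b:np.arctan2(*(b-a)[::-1])
print('yaws',y(BL,TL),y(BR,TR),y(TR,TL)-np.pi/2,y(BR,BL)-np.pi/2,'size',np.linalg.norm(TL-BL),np.linalg.norm(TL-TR))
c=np.mean(C,0);ya=np.mean([y(BL,TL),y(BR,TR),y(TR,TL)-np.pi/2,y(BR,BL)-np.pi/2]);u=np.array([np.cos(ya),np.sin(ya)])
print('tub from plate',c-.045*u,ya,'mouth',atz('top',(455.4,224.6),.087))
h1,h2=[atz('top',(400+a*.28,170+b*.28),.1)[:2] for a,b in((105,50),(293,45))];print('hinge',h1,h2,(h1+h2)/2,y(h2,h1)-np.pi/2,np.linalg.norm(h1-h2))
print('lid from cap',atz('top',(279.2,215.4),.0575),'knob scene',atz('scene',(300+210*.22,205+82*.22),.081))
E
```

```text
[ 0.6197 -0.1693] [ 0.4222 -0.1776] [ 0.4307 -0.3371] [ 0.6249 -0.33  ]
yaws 0.042070363625289306 0.036661731697119226 0.03272964436592152 0.05358568496720495 size 0.19763278067529713 0.16079092204831977
tub from plate [ 0.4794 -0.2553] 0.04126185616388375 mouth [ 0.4794 -0.2545  0.087 ]
hinge [ 0.5809 -0.1893] [ 0.5856 -0.3234] [ 0.5832 -0.2563] 0.03475366183636064 0.13422310788024738
lid from cap [0.5034 0.1942 0.0575] knob scene [0.5049 0.1975 0.081 ]
```

Request:
apply_moves(offset=[[-1, -1, 0], [-1, -1, 0], [-1, -1, 0], [-1, -1, 0], [-1, -1, 0]], rotation=[[0, 0, -0.782], [0, 0, -0.782], [0, 0, -0.782], [0, 0, -0.782], [0, 0, -0.782]], claw=0)

```text
t: 2.3
position: [0.2881, 0.3446, 0.1906]
eef_rot: [0.0, -0.019, 1.0, -0.0]
contact_force: [-0.8, 1.1, -1.7]
opening: 0.0539
gripper_force: 0.0
```

Request:
apply_moves(offset=[[-0.2, -1, 0], [-0.2, -1, 0], [-0.2, -1, 0], [-0.2, -1, 0]], rotation=[[0, 0, 0], [0, 0, 0], [0, 0, 0], [0, 0, 0]])

```text
t: 2.7
position: [0.3245, 0.1945, 0.1908]
eef_rot: [0.001, -0.016, 1.0, -0.001]
contact_force: [0.8, 0.7, 0.8]
opening: 0.0219
gripper_force: 0.0
```

Request:
apply_moves(offset=[[-0.3, -1, 0], [-0.3, -1, 0], [-0.3, -1, 0], [-0.3, -1, 0]], rotation=[[0, 0, 0], [0, 0, 0], [0, 0, 0], [0, 0, 0]])

```text
t: 3.1
position: [0.3753, 0.0472, 0.191]
eef_rot: [0.001, -0.017, 1.0, -0.001]
contact_force: [-0.3, 0.4, -0.3]
opening: 0.0002
gripper_force: 0.0
```

Request:
apply_moves(offset=[[-0.2, -1, 0], [-0.2, -1, 0], [-0.2, -1, 0], [-0.2, -1, 0]], rotation=[[0, 0, 0], [0, 0, 0], [0, 0, 0], [0, 0, 0]])

```text
t: 3.5
position: [0.4109, -0.101, 0.1908]
eef_rot: [0.0, -0.018, 1.0, -0.001]
contact_force: [-0.4, 0.6, -0.5]
opening: 0.0005
gripper_force: 0.0
```

Request:
apply_moves(offset=[[-0.1, -1, 0], [-0.1, -1, 0], [-0.1, -1, 0.1], [-0.1, -1, 0.1], [-0.1, -1, 0.1]], rotation=[[0, 0, 0], [0, 0, 0], [0, 0, 0], [0, 0, 0], [0, 0, 0]])

```text
t: 4.0
position: [0.4312, -0.2456, 0.1748]
eef_rot: [-0.001, -0.02, 1.0, 0.001]
contact_force: [0.3, 0.0, 0.1]
opening: 0.0005
gripper_force: 0.0
```

```bash
python3 - <<'E'
from h import *
np.set_printoptions(precision=4,suppress=True)
s=ctrl.get_state();print(s['position'],s['eef_rot'],s['qpos'],s['contact_force'])
c=ctrl.camera_info('wrist');print(c)
a=snap('wrist','w1.png')
b=snap('scene','s1.png')
print(ctrl.place_of('wrist','tub_rim'),ctrl.place_of('wrist','screen_edge'))
E
```

```text
[ 0.4312 -0.2456  0.1748] [-0.0006 -0.0201  0.9998  0.0012] [-0.7624 -0.0334  1.8297  0.001   1.3478 -2.3737] [0.2589 0.0385 0.1123]
{'mtx': array([[309.7069,   0.    , 321.1968],
       [  0.    , 309.7069, 198.8227],
       [  0.    ,   0.    ,   1.    ]]), 'mount': array([[-0.0015, -0.961 , -0.2766,  0.0778],
       [ 1.    , -0.0015, -0.0002,  0.0001],
       [-0.0002, -0.2766,  0.961 , -0.1944],
       [ 0.    ,  0.    ,  0.    ,  1.    ]])}
[{'uv': [308.3, 244.8], 'conf': 0.75}] [{'uv': [299.2, 349.7], 'conf': 0.58}]
```

View pics/w1.png

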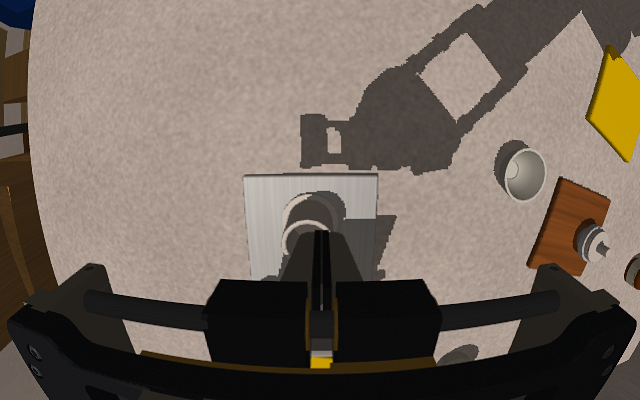

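The wrist view shows the closed fingers at (322,240) in front of the tub mouth at (308,245), with the mortar at (525,173) and the lid at (592,243). Next I push the screen up from the front.

Request:
apply_moves(offset=[[-0.15, 0, 0], [-0.3, 0, 0], [-0.4, 0, 0], [-0.48, 0, 0], [-0.55, 0, 0], [-0.62, 0, 0], [-0.69, 0, 0], [-0.75, 0, 0], [-0.75, 0, 0]], rotation=[[0, 0, 0], [0, 0, 0], [0, 0, 0], [0, 0, 0], [0, 0, 0], [0, 0, 0], [0, 0, 0], [0, 0, 0], [0, 0, 0]])

```text
t: 5.1
position: [0.5446, -0.2425, 0.1754]
eef_rot: [0.001, -0.02, 1.0, 0.0]
contact_force: [-0.4, 0.1, 0.3]
opening: 0.0003
gripper_force: 0.0
```

```bash
cat >> h.py <<'E'
def wray(uv,s):
    c=ctrl.camera_info('wrist');K=c['mtx'];x=np.array([(uv[0]-K[0,2])/K[0,0],(uv[1]-K[1,2])/K[1,1]]);th=np.linalg.norm(x)
    d=np.r_[x/th*np.sin(th),np.cos(th)];M=c['mount'];w,a,b,q=s['eef_rot'];Q=R.from_quat([a,b,q,w]).as_matrix();p=np.array(s['position'])
    return p+Q@M[:3,3],Q@M[:3,:3]@d
def watz(uv,s,z):
    o,d=wray(uv,s);return o+d*(z-o[2])/d[2]
E
python3 - <<'E'
from h import *
np.set_printoptions(precision=4,suppress=True)
s0=dict(position=[.4312,-.2456,.1748],eef_rot=[-.0006,-.0201,.9998,.0012])
print('rim by wrist',watz((308.3,244.8),s0,.087))
for n in('scene','top'):
    im=snap(n,f'{n}2.png');l=ctrl.place_of(n,'screen_edge');print(n,l)
    for q in l[:1]:print(atz(n,q['uv'],.228))
a=cv2.imread('pics/scene2.png');b=cv2.imread('pics/top2.png')
z=lambda i,x,y,w,h:cv2.resize(i[y:y+h,x:x+w],(400,300),interpolation=cv2.INTER_CUBIC)
cv2.imwrite('pics/c2.png',np.hstack([z(b,390,140,120,90),z(a,205,75,120,90)]))
s=ctrl.get_state();print(s['position'],s['contact_force'])
E
```

```text
rim by wrist [ 0.4827 -0.2562  0.087 ]
scene [{'uv': [245.8, 110.7], 'conf': 0.82}]
[ 0.5419 -0.2805  0.228 ]
top [{'uv': [457.4, 223.6], 'conf': 0.45}]
[ 0.4667 -0.2078  0.228 ]
[ 0.5433 -0.2426  0.1754] [ 0.1823  0.2677 -0.1297]
```

View pics/c2.png

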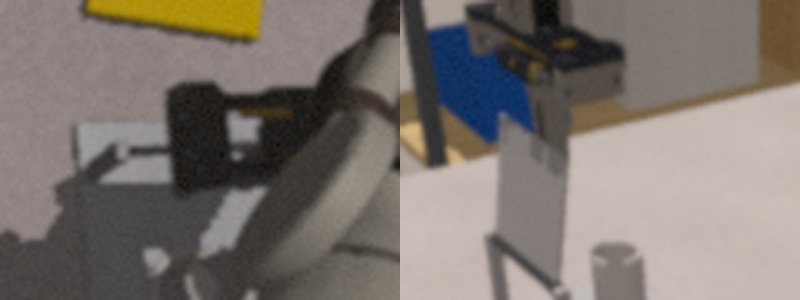

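```bash
cat >> h.py <<'E'
TUB=np.array([.481,-.2555]);YA=.04
def plate(th,T=None):
    T=TUB if T is None else T
    u=np.array([np.cos(YA),np.sin(YA),0]);v=np.array([-u[1],u[0],0]);h=np.r_[T,0]+.1*u+[0,0,.1]
    e=h+.13*(-np.cos(th)*u+[0,0,np.sin(th)]);return [e+.065*v,e-.065*v,h+.065*v,h-.065*v]
E
python3 - <<'E'
from h import *
np.set_printoptions(precision=1,suppress=True)
for th in(.95,1.2,1.3,1.4,1.5,1.57,1.65):print(th,*[proj('scene',p) for p in plate(th)])
im=ctrl.grab_frame('scene');
l=ctrl.masks_of('scene','screen')
for q in l[:2]:
    cs=max(cv2.findContours(q['mask'].astype(np.uint8),0,1)[0],key=cv2.contourArea);print(q['conf'],q['mask'].sum(),cv2.approxPolyDP(cs,2.5,True)[:,0].tolist())
E
```

```text
0.95 [271.2 124.5] [251.  111.3] [252.5 162.1] [234.  146.5]
1.2 [262.5 121.9] [242.6 108.6] [252.5 162.1] [234.  146.5]
1.3 [258.7 121.6] [238.9 108.3] [252.5 162.1] [234.  146.5]
1.4 [254.8 121.7] [235.2 108.3] [252.5 162.1] [234.  146.5]
1.5 [250.8 122.3] [231.3 108.7] [252.5 162.1] [234.  146.5]
1.57 [248.  122.9] [228.7 109.2] [252.5 162.1] [234.  146.5]
1.65 [244.8 123.9] [225.6 110.1] [252.5 162.1] [234.  146.5]
0.72 873 [[235, 109], [233, 147], [250, 161], [255, 123]]
0.46 1838 [[354, 217], [308, 229], [328, 266], [379, 249]]
```

The screen is at about 1.40 rad: its corners at (235,109) and (255,123) match the model. It needs about 22 mm more.

Request:
apply_moves(offset=[[-0.04, 0, 0], [-0.08, 0, 0], [-0.11, 0, 0], [-0.14, 0, 0], [-0.14, 0, 0], [-0.14, 0, 0]], rotation=[[0, 0, 0], [0, 0, 0], [0, 0, 0], [0, 0, 0], [0, 0, 0], [0, 0, 0]])

```text
t: 6.0
position: [0.5646, -0.2416, 0.1754]
eef_rot: [0.0, -0.02, 1.0, 0.0]
contact_force: [-0.6, 0.8, 0.5]
opening: 0.0004
gripper_force: 0.0
```

```bash
cat > sc.py <<'E'
from h import *
im=snap('scene','s_last.png');s=ctrl.get_state();print(s['t'],s['position'],s['contact_force'],s['qpos'])
for q in ctrl.masks_of('scene','screen')[:1]:
    cs=max(cv2.findContours(q['mask'].astype(np.uint8),0,1)[0],key=cv2.contourArea);print(q['conf'],q['mask'].sum(),cv2.approxPolyDP(cs,2.5,True)[:,0].tolist())
    from scipy.optimize import minimize
    best=[]
    for th in np.arange(1.2,1.9,.02):
        m=np.zeros((400,640),np.uint8);cv2.fillConvexPoly(m,cv2.convexHull(np.float32([proj('scene',p) for p in plate(th)])).round().astype(int),1)
        best.append(((m&q['mask']).sum()/(m|q['mask']).sum(),th))
    print(sorted(best)[-3:])
E
python3 sc.py
```

```text
6.05 [ 0.56449661 -0.24164615  0.17540199] [-0.26483316  0.12599777 -0.0992413 ] [-6.01162697e-01  2.68910499e-01  1.49880646e+00  2.94201295e-04
  1.37383286e+00 -2.21232597e+00]
0.64 772 [[230, 110], [233, 146], [251, 161], [249, 124]]
[(np.float64(0.8836915297092288), np.float64(1.5400000000000003)), (np.float64(0.8968152866242038), np.float64(1.5800000000000003)), (np.float64(0.8996138996138996), np.float64(1.5600000000000003))]
```

Request:
apply_moves(offset=[[-0.01, 0, 0], [-0.02, 0, 0], [-0.02, 0, 0], [0.1, 0, 0], [0.4, 0.1, 0], [0.7, 0.4, -0.1], [0.8, 0.8, -0.1], [0.9, 1, -0.1], [0.9, 1, -0.1], [0.9, 1, -0.1]], rotation=[[0, 0, 0], [0, 0, 0], [0, 0, 0], [0, 0, 0], [0, 0, 0], [0, 0, 0], [0, 0, 0], [0, 0, 0], [0, 0, 0], [0, 0, 0]], claw=1)

```text
t: 7.1
position: [0.4235, -0.0965, 0.191]
eef_rot: [0.001, -0.021, 1.0, -0.0]
contact_force: [-0.0, -0.7, 0.3]
opening: 0.0784
gripper_force: 0.0
```

```bash
python3 sc.py; python3 - <<'E'
from h import *
np.set_printoptions(precision=1,suppress=True)
snap('top','top3.png');a=cv2.imread('pics/s_last.png');b=cv2.imread('pics/top3.png')
z=lambda i,x,y,w,h:cv2.resize(i[y:y+h,x:x+w],(400,300),interpolation=cv2.INTER_CUBIC)
cv2.imwrite('pics/c3.png',np.hstack([z(b,400,160,100,75),z(a,205,95,100,75)]))
for th in(1.4,1.5,1.57,1.64):print(th,*[(proj('top',p)-[400,160])*4 for p in plate(th)],*[(proj('scene',p)-[205,95])*4 for p in plate(th)])
E
```

```text
7.15 [ 0.42403875 -0.09763506  0.19109585] [-0.94489177  0.81180242 -0.26715895] [-5.05287703e-01 -2.23063511e-01  1.96806718e+00 -2.17906493e-04
  1.39463601e+00 -2.11715171e+00]
0.58 749 [[229, 111], [232, 146], [250, 161], [248, 123]]
[(np.float64(0.8878627968337731), np.float64(1.6000000000000003)), (np.float64(0.9018324607329843), np.float64(1.5600000000000003)), (np.float64(0.9238845144356955), np.float64(1.5800000000000003))]
1.4 [183.4  90.7] [419.9  83.2] [113.5  99.9] [317.4  93.5] [199.3 107. ] [120.6  53.1] [189.9 268.4] [115.9 206.1]
1.5 [182.2  67. ] [418.6  59.5] [113.5  99.9] [317.4  93.5] [183.4 109.1] [105.4  54.7] [189.9 268.4] [115.9 206.1]
1.57 [181.   50.7] [416.9  43.3] [113.5  99.9] [317.4  93.5] [172.1 111.6] [94.6 56.8] [189.9 268.4] [115.9 206.1]
1.64 [179.3  34.7] [414.7  27.3] [113.5  99.9] [317.4  93.5] [160.9 115. ] [83.9 59.8] [189.9 268.4] [115.9 206.1]
```

View pics/c3.png

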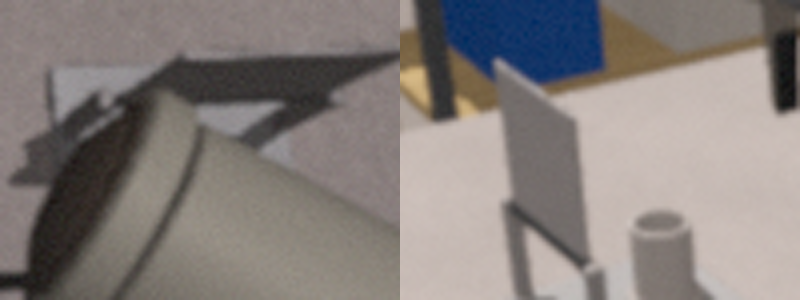

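The screen stands upright within about 3°, with its top corners at crop (97,60) and (177,120). I'll recheck it once the arm is away. Now to the lid.

Request:
apply_moves(offset=[[-0.3, 1, 0], [-0.3, 1, 0], [-0.3, 1, 0], [-0.3, 1, 0]], rotation=[[0, 0, 0], [0, 0, 0], [0, 0, 0], [0, 0, 0]])

```text
t: 7.65
position: [0.4637, 0.0577, 0.1905]
eef_rot: [0.0, -0.022, 1.0, 0.001]
contact_force: [-0.4, -0.6, 0.2]
opening: 0.0915
gripper_force: 0.0
```

Request:
apply_moves(offset=[[-0.32, 0.95, 0], [-0.32, 0.95, 0], [-0.32, 0.95, 0], [-0.32, 0.95, 0], [-0.32, 0.95, 0]], rotation=[[0, 0, 0], [0, 0, 0], [0, 0, 0], [0, 0, 0], [0, 0, 0]])

```text
t: 8.15
position: [0.5054, 0.1982, 0.1898]
eef_rot: [-0.001, -0.02, 1.0, -0.0]
contact_force: [-0.2, -1.3, 0.1]
opening: 0.0917
gripper_force: 0.0
```

```bash
python3 - <<'E'
from h import *
np.set_printoptions(precision=4,suppress=True)
s=ctrl.get_state();print(s['position'],s['eef_rot'],s['opening'],s['qpos'])
w=snap('wrist','w4.png');b=snap('top','top4.png')[:,:,::-1];snap('scene','s_last.png')
for k,z in(('cap',.045),('lid',.015)):
    for q in ctrl.place_of('wrist',k)[:2]:print(k,q,watz(q['uv'],s,z))
    for q in ctrl.masks_of('wrist',k)[:1]:print(k,q['uv'],q['mask'].sum(),cv2.boundingRect(cv2.findNonZero(q['mask'].astype(np.uint8))))
cv2.imwrite('pics/c4.png',np.vstack([cv2.resize(w[100:350,140:500,::-1],(400,278)),cv2.resize(b[160:235,400:500],(400,300),interpolation=cv2.INTER_CUBIC)]))
E
python3 sc.py
```

```text
[0.5054 0.1982 0.1898] [-0.0006 -0.0204  0.9998 -0.0005] 0.0917285541083587 [ 0.1515  0.0772  1.6871 -0.0008  1.3786 -1.4599]
cap {'uv': [320.1, 182.8], 'conf': 0.58} [0.5064 0.1969 0.045 ]
cap [320.5, 185.6] 1952 (296, 158, 49, 50)
lid [326.3, 157.5] 256 (295, 153, 51, 44)
8.55 [0.50469355 0.19785081 0.19080786] [-0.06702084 -0.11214942  0.09905393] [ 1.50629303e-01  7.28875799e-02  1.68969384e+00 -7.05519204e-05
  1.37869576e+00 -1.45900209e+00]
0.82 770 [[229, 112], [232, 147], [250, 161], [252, 149], [248, 123]]
[(np.float64(0.8567774936061381), np.float64(1.6000000000000003)), (np.float64(0.8587641866330391), np.float64(1.5600000000000003)), (np.float64(0.8775252525252525), np.float64(1.5800000000000003))]
```

View pics/c4.png

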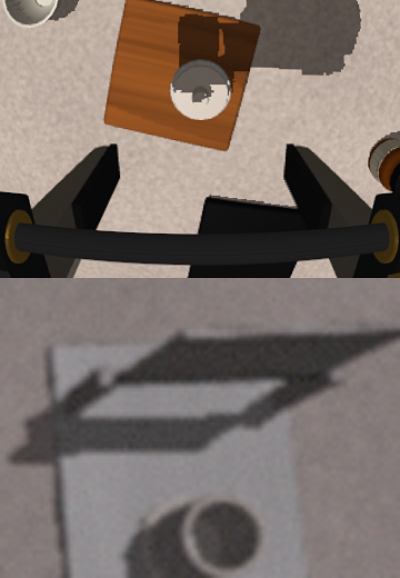

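The lid is centred between the open fingers, with the cap at crop (200,90), wrist (320,183). The top view again puts the screen at about 1.55 rad. I descend to the rim.

Request:
apply_moves(offset=[[0, -0.01, 0.3], [0, -0.01, 0.6], [0, -0.01, 0.85], [0, -0.01, 1], [0, -0.01, 1], [0, -0.01, 1]], rotation=[[0, 0, 0], [0, 0, 0], [0, 0, 0], [0, 0, 0], [0, 0, 0], [0, 0, 0]])

```text
t: 9.2
position: [0.505, 0.1971, 0.0413]
eef_rot: [0.0, -0.02, 1.0, 0.0]
contact_force: [0.3, 0.2, 0.3]
opening: 0.092
gripper_force: 0.0
```

Request:
apply_moves(offset=[[0, 0, 0.05], [0, 0, 0.1], [0, 0, 0.13], [0, 0, 0.13], [0, 0, 0.13]], rotation=[[0, 0, 0], [0, 0, 0], [0, 0, 0], [0, 0, 0], [0, 0, 0]])

```text
t: 9.7
position: [0.5046, 0.1972, 0.0211]
eef_rot: [-0.0, -0.02, 1.0, -0.0]
contact_force: [0.1, -0.5, 0.4]
opening: 0.0919
gripper_force: 0.0
```

Request:
apply_moves(offset=[[0, 0, 0], [0, 0, 0], [0, 0, 0], [0, 0, 0], [0, 0, 0], [0, 0, 0], [0, 0, 0], [0, 0, 0]], rotation=[[0, 0, 0], [0, 0, 0], [0, 0, 0], [0, 0, 0], [0, 0, 0], [0, 0, 0], [0, 0, 0], [0, 0, 0]], claw=0.64, grip_force=20)

```text
t: 10.5
position: [0.5049, 0.1971, 0.0213]
eef_rot: [0.0, -0.02, 1.0, -0.0]
contact_force: [-0.0, -0.9, 2.1]
opening: 0.0586
gripper_force: 1.3
```

Request:
apply_moves(offset=[[0, 0, 0], [0, 0, 0], [0, 0, 0], [0, 0, 0], [0, 0, 0], [0, 0, 0]], rotation=[[0, 0, 0], [0, 0, 0], [0, 0, 0], [0, 0, 0], [0, 0, 0], [0, 0, 0]], claw=0.58, grip_force=25)

```text
t: 11.1
position: [0.505, 0.1972, 0.0214]
eef_rot: [0.0, -0.02, 1.0, 0.0]
contact_force: [0.4, -0.3, 5.4]
opening: 0.0536
gripper_force: 23.6
```

```bash
python3 - <<'E'
from h import *
np.set_printoptions(precision=4,suppress=True)
s=ctrl.get_state();print(s['position'],s['opening'],s['gripper_force'],s['contact_force'])
w=snap('wrist','w5.png')[:,:,::-1];b=snap('scene','s5.png')[:,:,::-1]
cv2.imwrite('pics/c5.png',np.hstack([cv2.resize(w[120:320,200:440],(480,400)),cv2.resize(b[170:250,300:364],(320,400),interpolation=cv2.INTER_CUBIC)]))
E
```

```text
[0.505  0.1972 0.0214] 0.05360609481697428 23.5925621422939 [ 0.3891 -0.3347  5.4322]
```

View pics/c5.png

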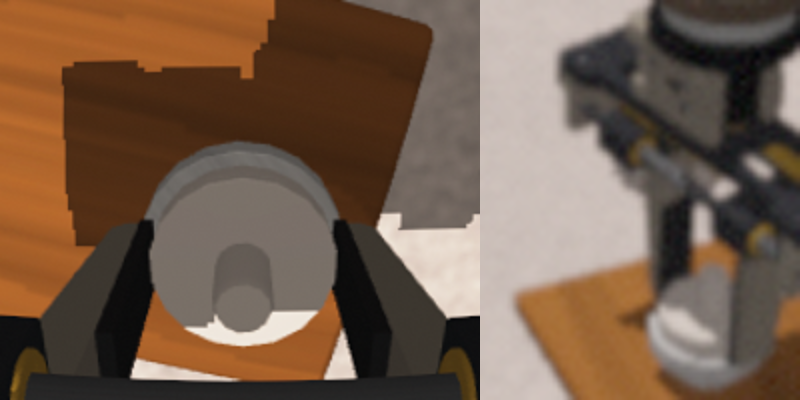

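```bash
python3 - <<'E'
from h import *
np.set_printoptions(precision=4,suppress=True)
s=ctrl.get_state()
print('cam',wray((320,200),s)[0])
for z in(.021,.033,.045,.055):print(z,'tip px',watz((274,230),s,z),watz((372.5,230),s,z))
print('cap edges at .0575',watz((200+150/2,120+250/2),s,.0575),watz((200+336/2,245),s,.0575),'front/back',watz((322,120+173/2),s,.0575),watz((322,120+346/2),s,.0575))
print('knob top',watz((200+243/2,120+308/2),s,.081),'rim front top',watz((200+243/2,120+150/2),s,.045),'rim bottom',watz((200+243/2,120+142/2),s,.033))
m=ctrl.masks_of('wrist','cap')[:1];
for q in m:print(q['uv'],cv2.boundingRect(cv2.findNonZero(q['mask'].astype(np.uint8))))
E
```

```text
cam [0.4271 0.1942 0.2158]
0.021 tip px [0.5066 0.1651 0.021 ] [0.504  0.2323 0.021 ]
0.033 tip px [0.5017 0.1669 0.033 ] [0.4993 0.2299 0.033 ]
0.045 tip px [0.4968 0.1687 0.045 ] [0.4945 0.2276 0.045 ]
0.055 tip px [0.4927 0.1702 0.055 ] [0.4906 0.2256 0.055 ]
cap edges at .0575 [0.5008 0.171  0.0575] [0.4988 0.2235 0.0575] front/back [0.477  0.1966 0.0575] [0.5318 0.1988 0.0575]
knob top [0.5048 0.1974 0.081 ] rim front top [0.474  0.1962 0.045 ] rim bottom [0.4748 0.1963 0.033 ]
[321.4, 248.9] (275, 203, 94, 90)
```

Request:
apply_moves(offset=[[0, 0, 0], [0, 0, 0], [0, 0, 0], [0, 0, 0]], rotation=[[0, 0, 0], [0, 0, 0], [0, 0, 0], [0, 0, 0]], claw=0.5, grip_force=25)

```text
t: 11.65
position: [0.5049, 0.1972, 0.0214]
eef_rot: [0.0, -0.02, 1.0, 0.0]
contact_force: [-0.9, 0.1, 4.3]
opening: 0.0536
gripper_force: 25.5
```

```bash
python3 - <<'E'
from h import *
np.set_printoptions(precision=1,suppress=True)
f=lambda p:(proj('scene',p)-[300,170])*5+[480,0]
for z in(.021,.035,.047):print(z,[f([.505+dx,.1972+dy,z]) for dx in(-.01,.01) for dy in(.027,.031,.045)])
print('rim',[f([.505+.031*np.cos(a),.1972+.031*np.sin(a),z]) for a in(0.1,.9,1.57) for z in(.033,.045)])
a=cv2.imread('pics/s5.png')[205:250,320:375];w=cv2.imread('pics/w5.png')[180:300,250:395]
cv2.imwrite('pics/c6.png',np.hstack([cv2.resize(a,(440,360),interpolation=cv2.INTER_CUBIC),cv2.resize(w,(360,360))]))
E
```

```text
0.021 [array([752.1, 375.7]), array([756.9, 380.1]), array([774. , 395.5]), array([721.5, 390.4]), array([726.3, 394.8]), array([743.3, 410.5])]
0.035 [array([753.7, 355.4]), array([758.6, 359.7]), array([775.9, 375.1]), array([722.9, 370. ]), array([727.7, 374.4]), array([744.9, 390.1])]
0.047 [array([755.1, 337.7]), array([760., 342.]), array([777.5, 357.3]), array([724.1, 352.2]), array([729. , 356.6]), array([746.3, 372.2])]
rim [array([662. , 362.1]), array([662.7, 344.4]), array([705. , 376.8]), array([706.1, 359.1]), array([743., 370.]), array([744.3, 352.3])]
```

View pics/c6.png

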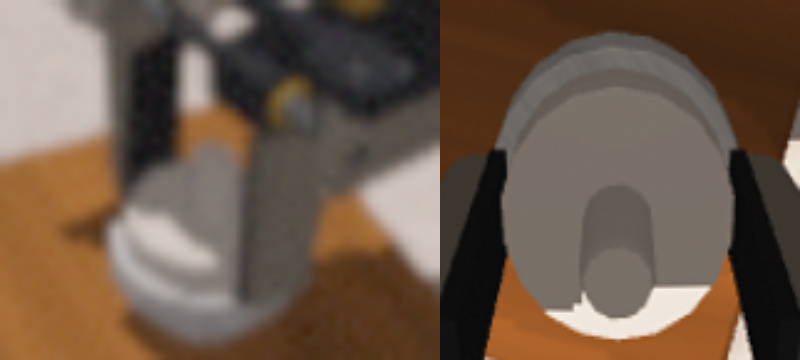

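The scene crop shows the fingertip ending at (275,300), i.e. about z 0.047, standing on the inner lid's rim. So the pads hold the cap (opening 53.6 mm), not the rim, and the open fingers must retract. I'll measure that.

```bash
python3 - <<'E'
from h import *
np.set_printoptions(precision=4,suppress=True)
def tip(uvs,s,dx):
    for uv in uvs:
        o,d=wray(uv,s);t=(s['position'][0]-dx-o[0])/d[0];p=o+t*d;print(dx,'tip above TCP',round(p[2]-s['position'][2],4),'y off',round(p[1]-s['position'][1],4))
q=[0,-.0204,.9998,0]
for dx in(.010,):
  tip([(245.5,230.7),(398.5,230.7)],dict(position=[.5054,.1982,.1898],eef_rot=q),dx)
  tip([(250+62/2.483,180+152/3),(250+302/2.483,180+152/3)],dict(position=[.505,.1972,.0214],eef_rot=q),dx)
  tip([(318,232),(326,232)],dict(position=[.4312,-.2456,.1748],eef_rot=q),dx)
print(ctrl.grip_depth)
E
```

```text
0.01 tip above TCP 0.0315 y off -0.0442
0.01 tip above TCP 0.0228 y off 0.0468
0.01 tip above TCP 0.0292 y off -0.0271
0.01 tip above TCP 0.0237 y off 0.0299
0.01 tip above TCP 0.0285 y off -0.0022
0.01 tip above TCP 0.028 y off 0.0024
0.0187
```

Both views agree: the tips are about 24–26 mm above the reported TCP. I open, go 18 mm lower and re-grip on the rim.

Request:
apply_moves(offset=[[0, 0, 0], [0, 0, 0], [0, 0, 0], [0, 0, 0], [0, 0, 0], [0, 0, 0], [0, 0, 0], [0, 0, 0.03], [0, 0, 0.06], [0, 0, 0.09], [0, 0, 0.12], [0, 0, 0.12]], rotation=[[0, 0, 0], [0, 0, 0], [0, 0, 0], [0, 0, 0], [0, 0, 0], [0, 0, 0], [0, 0, 0], [0, 0, 0], [0, 0, 0], [0, 0, 0], [0, 0, 0], [0, 0, 0]], claw=1)

```text
t: 12.85
position: [0.5038, 0.197, 0.0021]
eef_rot: [-0.001, -0.02, 1.0, -0.0]
contact_force: [-0.1, -0.2, 0.3]
opening: 0.0918
gripper_force: 0.0
```

Request:
apply_moves(offset=[[0, 0, 0], [0, 0, 0], [0, 0, 0], [0, 0, 0], [0, 0, 0], [0, 0, 0], [0, 0, 0], [0, 0, 0]], rotation=[[0, 0, 0], [0, 0, 0], [0, 0, 0], [0, 0, 0], [0, 0, 0], [0, 0, 0], [0, 0, 0], [0, 0, 0]], claw=0.6, grip_force=25)

```text
t: 13.65
position: [0.5048, 0.1972, 0.0033]
eef_rot: [0.0, -0.02, 1.0, 0.0]
contact_force: [0.4, 0.4, 1.6]
opening: 0.0611
gripper_force: 25.0
```

```bash
python3 - <<'E'
from h import *
np.set_printoptions(precision=4,suppress=True)
s=ctrl.get_state();print(s['position'],s['opening'],s['gripper_force'],s['contact_force'])
w=snap('wrist','w7.png')[180:300,250:395,::-1];a=snap('scene','s7.png')[205:250,320:375,::-1]
cv2.imwrite('pics/c7.png',np.hstack([cv2.resize(a,(440,360),interpolation=cv2.INTER_CUBIC),cv2.resize(w,(360,360))]))
E
```

```text
[0.5048 0.1972 0.0033] 0.061086570838382884 25.000289976596832 [0.3678 0.397  1.6254]
```

The opening is 61.1 mm at 25 N, so the pads now hold the rim. I lift smoothly.

Request:
apply_moves(offset=[[0, 0, -0.02], [0, 0, -0.07], [0, 0, -0.14], [0, 0, -0.23], [0, 0, -0.33], [0, 0, -0.44], [0, 0, -0.55], [0, 0, -0.66], [0, 0, -0.76], [0, 0, -0.84], [0, 0, -0.88], [0, 0, -0.9]], rotation=[[0, 0, 0], [0, 0, 0], [0, 0, 0], [0, 0, 0], [0, 0, 0], [0, 0, 0], [0, 0, 0], [0, 0, 0], [0, 0, 0], [0, 0, 0], [0, 0, 0], [0, 0, 0]])

```text
t: 14.95
position: [0.5048, 0.1972, 0.1388]
eef_rot: [0.0, -0.02, 1.0, 0.0]
contact_force: [0.1, 0.5, -1.7]
opening: 0.0612
gripper_force: 25.0
```

```bash
python3 - <<'E'
from h import *
np.set_printoptions(precision=4,suppress=True)
s=ctrl.get_state();print(s['t'],s['position'],s['opening'],s['gripper_force'],s['contact_force'])
snap('wrist','w8.png');snap('scene','s8.png')
for n,k in(('wrist','cap'),('wrist','lid'),('scene','cap'),('scene','lid')):
    for q in ctrl.place_of(n,k)[:1]:
        print(n,k,q,'exp', proj('scene',[s['position'][0],s['position'][1],s['position'][2]+.0117+(.03 if k=='cap' else 0)]), watz(q['uv'],s,s['position'][2]+.0417) if n=='wrist' else '')
    for q in ctrl.masks_of(n,k)[:1]:print('  mask',q['uv'],cv2.boundingRect(cv2.findNonZero(q['mask'].astype(np.uint8))))
E
```

```text
14.95 [0.5048 0.1972 0.1388] 0.06120175239660561 24.99965876340866 [ 0.1313  0.4513 -1.713 ]
wrist cap {'uv': [323.4, 258.0], 'conf': 0.93} exp [348.0853 190.3093] [0.5048 0.1985 0.1805]
  mask [323.1, 261.6] (269, 212, 106, 99)
  mask [317.0, 215.7] (267, 199, 110, 74)
scene cap {'uv': [345.7, 195.7], 'conf': 0.73} exp [348.0853 190.3093] 
  mask [344.4, 192.5] (337, 177, 18, 21)
scene lid {'uv': [348.0, 200.8], 'conf': 0.63} exp [347.4705 200.5968] 
  mask [343.1, 199.7] (335, 191, 18, 15)
```

Both lids came up (about 2 N of weight, cap centred). Travelling to the tub.

Request:
apply_moves(offset=[[0, -0.02, 0], [0.01, -0.07, 0], [0.01, -0.15, 0], [0.02, -0.25, 0], [0.03, -0.36, 0], [0.04, -0.47, 0], [0.05, -0.58, 0], [0.06, -0.69, 0], [0.07, -0.79, 0], [0.08, -0.88, 0], [0.09, -0.95, 0], [0.09, -1, 0]], rotation=[[0, 0, 0], [0, 0, 0], [0, 0, 0], [0, 0, 0], [0, 0, 0], [0, 0, 0], [0, 0, 0], [0, 0, 0], [0, 0, 0], [0, 0, 0], [0, 0, 0], [0, 0, 0]])

```text
t: 16.65
position: [0.497, 0.0456, 0.1381]
eef_rot: [-0.0, -0.02, 1.0, -0.0]
contact_force: [0.2, -0.6, -2.9]
opening: 0.0611
gripper_force: 25.0
```

Request:
apply_moves(offset=[[0, -0.05, 0], [0.01, -0.13, 0], [0.02, -0.22, 0], [0.03, -0.32, 0], [0.03, -0.42, 0], [0.04, -0.52, 0], [0.05, -0.62, 0], [0.06, -0.72, 0], [0.07, -0.81, 0], [0.08, -0.89, 0], [0.09, -0.95, 0], [0.09, -1, 0]], rotation=[[0, 0, 0], [0, 0, 0], [0, 0, 0], [0, 0, 0], [0, 0, 0], [0, 0, 0], [0, 0, 0], [0, 0, 0], [0, 0, 0], [0, 0, 0], [0, 0, 0], [0, 0, 0]])

```text
t: 17.85
position: [0.4896, -0.1044, 0.1381]
eef_rot: [-0.0, -0.02, 1.0, 0.0]
contact_force: [-0.0, 0.1, -2.3]
opening: 0.0613
gripper_force: 25.0
```

Request:
apply_moves(offset=[[0, -0.05, 0], [0.01, -0.13, 0], [0.02, -0.22, 0], [0.03, -0.32, 0], [0.03, -0.42, 0], [0.04, -0.52, 0], [0.05, -0.6, 0], [0.06, -0.68, 0], [0.07, -0.74, 0], [0.08, -0.78, 0], [0.09, -0.8, 0], [0.09, -0.8, 0]], rotation=[[0, 0, 0], [0, 0, 0], [0, 0, 0], [0, 0, 0], [0, 0, 0], [0, 0, 0], [0, 0, 0], [0, 0, 0], [0, 0, 0], [0, 0, 0], [0, 0, 0], [0, 0, 0]])

```text
t: 19.05
position: [0.4809, -0.2242, 0.1381]
eef_rot: [-0.0, -0.02, 1.0, 0.0]
contact_force: [-0.6, -0.4, -2.6]
opening: 0.0609
gripper_force: 25.0
```

```bash
cat > tubm.py <<'E'
from h import *
np.set_printoptions(precision=4,suppress=True)
s=ctrl.get_state();print(s['t'],s['position'],s['eef_rot'],s['opening'],s['contact_force'])
snap('wrist','w9.png');snap('scene','s9.png');snap('top','t9.png')
for n,k,z in(('wrist','tub_rim',.087),('wrist','cap',s['position'][2]+.0417),('scene','tub_rim',.087),('scene','cap',s['position'][2]+.0417),('scene','lid',s['position'][2]+.0117),('top','cap',s['position'][2]+.0417)):
    for q in ctrl.place_of(n,k)[:1]:print(n,k,q,watz(q['uv'],s,z) if n=='wrist' else atz(n,q['uv'],z))
E
python3 tubm.py
```

```text
19.05 [ 0.4809 -0.2242  0.1381] [-0.0001 -0.02    0.9998  0.0001] 0.06094162786332248 [-0.559  -0.4187 -2.585 ]
wrist tub_rim {'uv': [282.3, 210.8], 'conf': 0.79} [ 0.4854 -0.2566  0.087 ]
wrist cap {'uv': [322.8, 257.8], 'conf': 0.79} [ 0.4808 -0.2233  0.1798]
scene tub_rim {'uv': [270.6, 151.8], 'conf': 0.6} [ 0.4885 -0.2382  0.087 ]
scene cap {'uv': [272.3, 131.6], 'conf': 0.63} [ 0.4988 -0.1936  0.1798]
scene lid {'uv': [272.5, 137.6], 'conf': 0.62} [ 0.4904 -0.2122  0.1498]
top cap {'uv': [455.7, 222.2], 'conf': 0.51} [ 0.4751 -0.2218  0.1798]
```

Request:
apply_moves(offset=[[0, -0.04, 0], [0, -0.1, 0], [0, -0.16, 0], [0, -0.2, 0], [0, -0.212, 0], [0, -0.212, 0.05], [0, -0.212, 0.12], [0, -0.212, 0.2], [0, -0.212, 0.27], [0, -0.212, 0.32], [0, -0.212, 0.34], [0, -0.212, 0.34]], rotation=[[0, 0, 0], [0, 0, 0], [0, 0, 0], [0, 0, 0], [0, 0, 0], [0, 0, 0], [0, 0, 0], [0, 0, 0], [0, 0, 0], [0, 0, 0], [0, 0, 0], [0, 0, 0]])

```text
t: 20.7
position: [0.4821, -0.2556, 0.0865]
eef_rot: [-0.0, -0.02, 1.0, 0.0]
contact_force: [-0.8, 0.8, -1.3]
opening: 0.0611
gripper_force: 25.0
```

```bash
python3 tubm.py; python3 - <<'E'
from h import *
np.set_printoptions(precision=4,suppress=True)
a=cv2.imread('pics/w9.png')[150:350,200:440];b=cv2.imread('pics/s9.png')[100:175,235:295]
cv2.imwrite('pics/c9.png',np.hstack([cv2.resize(a,(480,400)),cv2.resize(b,(320,400),interpolation=cv2.INTER_CUBIC)]))
f=lambda p:(proj('scene',p)-[235,100])*5.333+[480,0]
s=ctrl.get_state()['position']
for c in([.481,-.256],[.484,-.256],[.481,-.253]):
  for z,r in((.087,.027),(.012,.027)):
    P=np.array([f([c[0]+r*np.cos(t),c[1]+r*np.sin(t),z]) for t in np.arange(0,6.28,.02)]);print(c,z,P.min(0),P.max(0))
P=np.array([f([s[0]+.031*np.cos(t),s[1]+.031*np.sin(t),s[2]+.0297]) for t in np.arange(0,6.28,.02)]);print('lid rim low',P.min(0),P.max(0))
E
```

```text
20.7 [ 0.4821 -0.2556  0.0865] [-0.0004 -0.0202  0.9998  0.0003] 0.06110743607887117 [-0.7767  0.7938 -1.2962]
wrist cap {'uv': [322.1, 257.5], 'conf': 0.75} [ 0.4818 -0.2551  0.1282]
scene tub_rim {'uv': [272.6, 153.9], 'conf': 0.71} [ 0.4899 -0.2215  0.087 ]
scene cap {'uv': [267.2, 140.6], 'conf': 0.52} [ 0.4954 -0.2425  0.1282]
scene lid {'uv': [271.4, 148.4], 'conf': 0.6} [ 0.4843 -0.2388  0.0982]
top cap {'uv': [462.5, 226.6], 'conf': 0.5} [ 0.4703 -0.2564  0.1282]
[0.481, -0.256] 0.087 [624.0713 242.7048] [709.8853 282.3283]
[0.481, -0.256] 0.012 [633.8074 344.1758] [716.7075 385.9634]
[0.484, -0.256] 0.087 [619.7961 243.8792] [705.7234 283.5898]
[0.484, -0.256] 0.012 [629.687  345.4186] [712.6925 387.295 ]
[0.481, -0.253] 0.087 [626.2421 244.4796] [712.1854 284.2321]
[0.481, -0.253] 0.012 [635.9197 346.0477] [718.9411 387.9667]
lid rim low [611.3938 197.8902] [711.3989 242.3092]
```

View pics/c9.png

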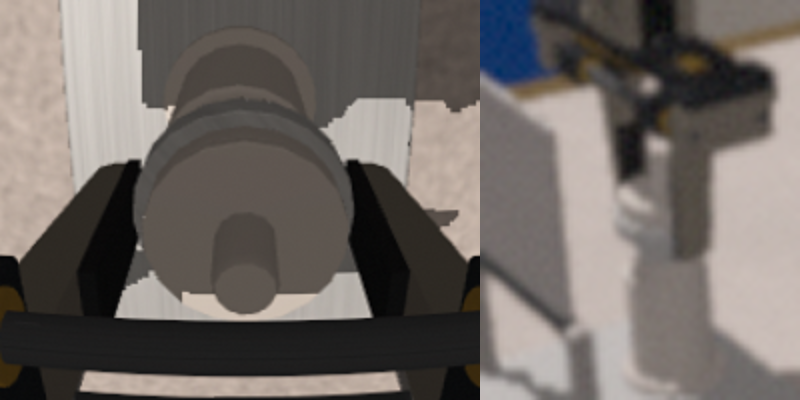

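The scene view shows the lid right over the tub. The wrist view shows the tub ring centred on the lid axis (241 against 243), and the rim's front edge at row 85 puts the tub at x ≈ 0.483. I lower slowly.

Request:
apply_moves(offset=[[0, 0, 0.01], [0, 0, 0.02], [0, 0, 0.04], [0, 0, 0.06], [0, 0, 0.07], [0, 0, 0.08], [0, 0, 0.09], [0, 0, 0.1], [0, 0, 0.1]], rotation=[[0, 0, 0], [0, 0, 0], [0, 0, 0], [0, 0, 0], [0, 0, 0], [0, 0, 0], [0, 0, 0], [0, 0, 0], [0, 0, 0]])

```text
t: 22.05
position: [0.4822, -0.2558, 0.0719]
eef_rot: [-0.0, -0.02, 1.0, 0.0]
contact_force: [-0.1, 0.4, -2.6]
opening: 0.0612
gripper_force: 25.0
```

Request:
apply_moves(offset=[[0, 0, 0.007], [0, 0, 0.013], [0, 0, 0.02], [0, 0, 0.027], [0, 0, 0.033], [0, 0, 0.04], [0, 0, 0.04]], rotation=[[0, 0, 0], [0, 0, 0], [0, 0, 0], [0, 0, 0], [0, 0, 0], [0, 0, 0], [0, 0, 0]])

```text
t: 22.75
position: [0.4823, -0.2558, 0.0659]
eef_rot: [-0.0, -0.02, 1.0, 0.0]
contact_force: [-0.4, -0.5, -2.8]
opening: 0.0612
gripper_force: 25.0
```

Request:
apply_moves(offset=[[0, 0, 0.005], [0, 0, 0.01], [0, 0, 0.015], [0, 0, 0.02], [0, 0, 0.025], [0, 0, 0.03], [0, 0, 0.035], [0, 0, 0.04], [0, 0, 0.04]], rotation=[[0, 0, 0], [0, 0, 0], [0, 0, 0], [0, 0, 0], [0, 0, 0], [0, 0, 0], [0, 0, 0], [0, 0, 0], [0, 0, 0]])

```text
t: 23.65
position: [0.4823, -0.2558, 0.06]
eef_rot: [-0.0, -0.02, 1.0, 0.0]
contact_force: [-0.8, -0.6, -2.3]
opening: 0.0611
gripper_force: 25.0
```

Request:
apply_moves(offset=[[0, 0, 0.003], [0, 0, 0.006], [0, 0, 0.009], [0, 0, 0.012], [0, 0, 0.012], [0, 0, 0.012]], rotation=[[0, 0, 0], [0, 0, 0], [0, 0, 0], [0, 0, 0], [0, 0, 0], [0, 0, 0]])

```text
t: 24.25
position: [0.4823, -0.2559, 0.0583]
eef_rot: [-0.0, -0.02, 1.0, 0.0]
contact_force: [-0.3, 0.0, -1.6]
opening: 0.0613
gripper_force: 25.0
```

Expected seat is at about 0.0573; I creep on until the force turns.

Request:
apply_moves(offset=[[0, 0, 0.003], [0, 0, 0.005], [0, 0, 0.007], [0, 0, 0.007], [0, 0, 0.007]], rotation=[[0, 0, 0], [0, 0, 0], [0, 0, 0], [0, 0, 0], [0, 0, 0]])

```text
t: 24.75
position: [0.4824, -0.2559, 0.0573]
eef_rot: [0.0, -0.02, 1.0, -0.0]
contact_force: [-0.3, 0.0, -1.0]
opening: 0.0614
gripper_force: 25.0
```

Request:
apply_moves(offset=[[0, 0, 0.003], [0, 0, 0.005], [0, 0, 0.005], [0, 0, 0.005]], rotation=[[0, 0, 0], [0, 0, 0], [0, 0, 0], [0, 0, 0]])

```text
t: 25.15
position: [0.4824, -0.2559, 0.0573]
eef_rot: [-0.0, -0.02, 1.0, -0.0]
contact_force: [-3.6, 2.4, 5.7]
opening: 0.0615
gripper_force: 25.0
```

It is seated: TCP 0.0573 with the force now +5.7 N. I release, wait, then rise to knob height.

Request:
apply_moves(offset=[[0, 0, 0], [0, 0, 0], [0, 0, 0], [0, 0, 0], [0, 0, 0], [0, 0, 0], [0, 0, 0]], rotation=[[0, 0, 0], [0, 0, 0], [0, 0, 0], [0, 0, 0], [0, 0, 0], [0, 0, 0], [0, 0, 0]], claw=1)

```text
t: 25.85
position: [0.4823, -0.2559, 0.0565]
eef_rot: [-0.0, -0.02, 1.0, -0.0]
contact_force: [-0.4, 0.0, -1.1]
opening: 0.0921
gripper_force: 0.0
```

Request:
apply_moves(offset=[[0, 0, -0.03], [0, 0, -0.08], [0, 0, -0.14], [0, 0, -0.19], [0, 0, -0.22], [0, 0, -0.22], [0, 0, -0.22]], rotation=[[0, 0, 0], [0, 0, 0], [0, 0, 0], [0, 0, 0], [0, 0, 0], [0, 0, 0], [0, 0, 0]])

```text
t: 26.55
position: [0.4823, -0.2559, 0.0895]
eef_rot: [0.0, -0.02, 1.0, -0.0]
contact_force: [0.6, -0.2, -0.1]
opening: 0.0915
gripper_force: 0.0
```

```bash
python3 - <<'E'
from h import *
np.set_printoptions(precision=4,suppress=True)
s=ctrl.get_state();print(s['t'],s['position'],s['opening'],s['contact_force'])
w=snap('wrist','w10.png')
q=ctrl.place_of('wrist','cap')[0];print(q,watz(q['uv'],s,.099))
for k in('cap','lid'):
  for q in ctrl.masks_of('wrist',k)[:1]:
    x,y,ww,h=cv2.boundingRect(cv2.findNonZero(q['mask'].astype(np.uint8)));print(k,q['uv'],(x,y,ww,h));
    print('cap edges',watz((x,y+h/2),s,.111),watz((x+ww,y+h/2),s,.111),watz((x+ww/2,y),s,.105))
E
```

```text
26.55 [ 0.4823 -0.2559  0.0895] 0.09150987856908828 [ 0.6024 -0.163  -0.0852]
{'uv': [323.3, 237.8], 'conf': 0.69} [ 0.484  -0.2544  0.099 ]
cap [321.3, 240.4] (279, 197, 87, 85)
cap edges [ 0.4812 -0.2817  0.111 ] [ 0.4791 -0.2285  0.111 ] [ 0.4549 -0.2561  0.105 ]
lid [315.2, 198.1] (275, 185, 94, 67)
cap edges [ 0.4676 -0.284   0.111 ] [ 0.4654 -0.2279  0.111 ] [ 0.4475 -0.2567  0.105 ]
```

Request:
apply_moves(offset=[[0, 0, -0.01], [0, 0, -0.01], [0, 0, -0.01], [0, 0, -0.01], [0, 0, -0.01], [0, 0, -0.01], [0, 0, -0.01], [0, 0, -0.01], [0, 0, -0.01], [0, 0, -0.01], [0, 0, -0.01], [0, 0, -0.01]], rotation=[[0, 0, 0], [0, 0, 0], [0, 0, 0], [0, 0, 0], [0, 0, 0], [0, 0, 0], [0, 0, 0], [0, 0, 0], [0, 0, 0], [0, 0, 0], [0, 0, 0], [0, 0, 0]], claw=0.1, grip_force=20)

```text
t: 27.95
position: [0.4823, -0.2558, 0.091]
eef_rot: [-0.0, -0.02, 1.0, 0.0]
contact_force: [-0.4, -0.8, 0.1]
opening: 0.0144
gripper_force: 20.0
```

Request:
apply_moves(offset=[[0, 0, 0], [0, 0, 0], [0, 0, 0], [0, 0, 0]], rotation=[[0, 0, 0], [0, 0, 0], [0, 0, 0], [0, 0, 0]])

```text
t: 28.35
position: [0.4824, -0.2559, 0.091]
eef_rot: [0.0, -0.02, 1.0, 0.0]
contact_force: [0.3, 0.6, 0.5]
opening: 0.0144
gripper_force: 20.0
```

Request:
apply_moves(offset=[[0, 0, -0.01], [0, 0, -0.03], [0, 0, -0.06], [0, 0, -0.1], [0, 0, -0.16], [0, 0, -0.24], [0, 0, -0.34], [0, 0, -0.45], [0, 0, -0.56], [0, 0, -0.66], [0, 0, -0.74], [0, 0, -0.78]], rotation=[[0, 0, 0], [0, 0, 0], [0, 0, 0], [0, 0, 0], [0, 0, 0], [0, 0, 0], [0, 0, 0], [0, 0, 0], [0, 0, 0], [0, 0, 0], [0, 0, 0], [0, 0, 0]])

```text
t: 29.55
position: [0.4829, -0.2563, 0.2099]
eef_rot: [0.001, -0.02, 1.0, -0.001]
contact_force: [0.5, -0.6, 0.2]
opening: 0.0148
gripper_force: 20.0
```

Request:
apply_moves(offset=[[0, 0, -0.02], [0, 0, -0.02], [0, 0, -0.02], [0, 0, -0.02]], rotation=[[0, 0, 0], [0, 0, 0], [0, 0, 0], [0, 0, 0]])

```text
t: 29.95
position: [0.4819, -0.2556, 0.2101]
eef_rot: [-0.001, -0.02, 1.0, 0.001]
contact_force: [1.1, -0.8, -0.2]
opening: 0.0147
gripper_force: 20.0
```

```bash
python3 sc.py; python3 - <<'E'
from h import *
np.set_printoptions(precision=4,suppress=True)
s=ctrl.get_state();print(s['t'],s['position'],s['opening'],s['gripper_force'],s['contact_force'])
snap('wrist','w11.png')
for n,k in(('scene','cap'),('scene','lid'),('wrist','cap'),('wrist','lid')):
  for q in ctrl.place_of(n,k)[:2]:print(n,k,q)
  for q in ctrl.masks_of(n,k)[:2]:print('  m',q['conf'],q['uv'],cv2.boundingRect(cv2.findNonZero(q['mask'].astype(np.uint8))))
print('expected scene cap',proj('scene',[.4824,-.2559,.219]),'lid',proj('scene',[.4824,-.2559,.069]),'lid rim/boss',proj('scene',[.4824,-.2559,.099]))
E
```

```text
30.0 [ 0.48203667 -0.25563121  0.2102953 ] [ 0.70638504  0.54147025 -0.89190679] [-7.09163221e-01  7.00717310e-02  1.65393431e+00  4.25613938e-06
  1.41886191e+00 -2.32016818e+00]
0.87 710 [[230, 111], [232, 145], [249, 159], [248, 124]]
[(np.float64(0.8990450204638472), np.float64(1.6000000000000003)), (np.float64(0.9005376344086021), np.float64(1.5600000000000003)), (np.float64(0.9205921938088829), np.float64(1.5800000000000003))]
30.05 [ 0.4821 -0.2557  0.2104] 0.014110919287509033 19.99987632036209 [-0.4093 -0.0006 -0.7342]
scene cap {'uv': [265.3, 118.3], 'conf': 0.48}
  m 0.48 [265.0, 115.3] (259, 108, 17, 8)
scene lid {'uv': [270.1, 154.1], 'conf': 0.62}
  m 0.61 [269.2, 147.1] (260, 143, 19, 12)
wrist cap {'uv': [321.7, 231.6], 'conf': 0.76}
  m 0.98 [323.4, 226.9] (278, 196, 87, 84)
wrist lid {'uv': [324.4, 183.2], 'conf': 0.71}
  m 0.67 [323.8, 182.0] (291, 158, 61, 46)
expected scene cap [266.689  111.9658] lid [270.1072 154.0147] lid rim/boss [269.4618 146.075 ]
```

```bash
python3 -c "
from plant import ctrl
print(ctrl.sign_off())"
```

```text
the job is handed in; nothing more can be done
None
```

I handed the job in at about 30 s with the screen upright (about 1.56 rad), the inner lid seated in the tub and the cap held by its knob about 110 mm above it; my first grip briefly closed on the cap, but nothing was lifted and I re-gripped on the rim; the moves stayed clear of the bottle, jar and mortar, though I did not re-measure them.

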